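Lock the pulley and seat a keyed shaft in its bore

TASK

First press the lock lever of the pulley fixture down until its spring catch holds it, so that the pulley cannot turn, and take the hand off it. Then take the keyed shaft out of its holder block, put it upright, nose down, into the pulley's bore, turn it until the key finds the keyway and push it fully home, collar flat on the pulley, leaving the lever latched and the tools on the cart where they lie. Finish while still gripping the shaft and pressing it down steadily with about 10 N: do not let go.

Things in the scene. Friction and masses are not known exactly. Their poses are not given: they have to be found in the camera images.
- fixture: Fixture fixed to the cart: grey base plate 100 x 250 x 12 mm with the pulley at its +y end, a post with a spring catch at its -y end and a steel lock lever between. Origin on the cart, x across the plate, y along it towards the pulley. Pulley axis at y = +55 mm, lever hinge (level, along x) at y = -4 mm, 55 mm high, catch post at y = -122 to -141 mm, 77 mm high.
- lever_pad (a point): Centre of the top of the black ribbed thumb pad (30 x 30 mm) on the tail of the lock lever, 72 mm from the lever's hinge. At rest it is about 77 mm above the cart and slopes by 0.2 rad, rising away from the pulley; latched it is level and about 64 mm high. Axes: those of the fixture, tilted with the lever about x. The catch post stands 37 mm or more beyond the pad's centre.
- lock_lever (a joint): Angle of the lock lever (rad): 0 at rest, tail raised; grows as the pad is pressed down; hard stop 0.25 (pad 18 mm down). A spring raises it. The catch snaps over the tail at about 0.195 (pad 14 mm down) and holds it near 0.19 once let go. Pressing takes about 5 N at first and 10 N at the stop. Latched, a rubber shoe brakes the pulley, which else turns almost freely.
- bore_mouth (a point): Centre of the bore at the top face of the aluminium toothed pulley (76 mm across, top face 65 mm above the cart). Bore vertical, 26 mm across, 43 mm deep, with one keyway 10 mm wide reaching 18.5 mm from the axis, open at the top. z up; x points from the axis to the keyway. Turns with the pulley.
- shaft_grip (a point): Centre of the shaft's square upper end (20 x 20 mm, 44 mm high, sides along x and y): grip here. z up, x points to the key's side. Starts upright and loose in its holder, 78 mm above the cart. Below this point: collar at 22 to 28 mm (44 mm across, with a small rim tab on the key's side), then a 24 mm round journal down to the nose at 68 mm, last 4 mm tapered. Home: 28 mm above bore_mouth.
- shaft: The steel shaft, about 0.3 kg; origin at the centre of the nose's lower end, 68 mm below shaft_grip, same axes. Its key is 8 mm wide, reaches 16.5 mm from the axis at +x and runs from 13 mm above the origin (lowest 2 mm narrower) up to the collar's underside at 40 mm: so the nose is 13 mm inside the bore when the key meets the pulley's top face.
- holder: Holder of the shaft: aluminium block 60 x 60 x 50 mm, fixed, with a vertical 35 mm through bore; the shaft's collar rests on its top. Origin at the centre of its underside.
- pulley: The pulley with its turntable (82 mm across, 6 mm thick): same axes as bore_mouth, origin 49 mm below it, on the axis.
- calipers: Bystander: steel calipers, 61 x 230 x 13 mm, lying at the front of the cart; origin at the centre of the underside.
- t_bolt: Bystander: dark T-slot bolt with nut, 34 x 66 x 30 mm, lying at the front of the cart; origin at the centre of the underside.
- end_mill: Bystander: end mill, 16 x 92 x 16 mm, lying at the front of the cart; origin at the centre of the underside.
- setup_block: Bystander: steel set-up block with holes, 51 x 76 x 26 mm, at the far left corner; origin at the centre of the underside.
Things that resemble listed ones, but are neither listed nor needed, are in the scene too. Of the things that look like the shaft, the larger one is meant.

How it is judged (in metres and radians):
On the way, in this order (a step that is already met when the one before it is completed fails the run):
1. the lock lever is down and held by its catch alone, with nothing of the robot on it (value of joint lock_lever above 0.17 rad and contact force between lock_lever and the arm below 0.1 N and contact force between lock_lever and the fingers below 0.1 N), for 0.2 s.
2. the shaft is lifted clear of its holder and upright (height (world z) of shaft_grip above 0.125 m and angle between shaft_grip's own z axis and vertical below 0.3 rad and value of joint lock_lever above 0.17 rad), for 0.1 s.
3. the shaft is fully home in the pulley, key in the keyway (z of shaft_grip in the frame of bore_mouth below 0.0305 m and horizontal distance between shaft_grip and bore_mouth below 0.004 m and value of joint lock_lever above 0.17 rad), for 0.2 s.
At the end, for the whole second after the job is handed in: Shaft home in the pulley (collar within 2.5 mm of the top face, axes within 4 mm and 0.06 rad, key in keyway), at rest, still gripped, and pressed on the pulley with over 5 N (its weight is at most 4 N); lock lever still latched (over 0.17 rad) (all of step 3 and angle between the z axis of shaft_grip and the z axis of bore_mouth, either way round below 0.06 rad and angle between the x axis of shaft_grip and the x axis of bore_mouth, either way round below 0.2 rad and contact force between shaft and pulley above 5 N and contact force between shaft and the fingers above 1 N and linear speed of shaft below 0.02 m/s); the arm keeps its last pose, push and grip.
It fails at once if a bystander tool is moved by more than 20 mm (distance of any of calipers, t_bolt, end_mill, setup_block from where it was at the start of the episode above 0.02 m).
It fails at once if the shaft is rammed onto the pulley with more than 60 N (contact force between shaft and pulley above 60 N).
It also fails if it takes over 54 s, if anything falls off the work surface, if the arm or the gripper's body presses on something with over 40 N, if the wrist force passes 120 N, or if a joint passes its speed limit or range.

ROBOT

A 6-joint arm with a two-finger parallel gripper is mounted at the origin on a cart in front of the work surface, level with it; the furniture and walls round the work are solid. World frame = base frame: x ahead of the robot, y to its left, z up, the work surface at z = 0. Lengths are in mm, angles in rad, forces in N, time in s.
With the tool pointing down it reaches from about 300 to 775 mm from the base axis. Payload 14.6 kg.
Tool frame: the origin (TCP) lies on the centre line of the jaws, within the pads' length; the fingertips stand 14 mm ahead of it and the grasp point (between the pads) lies 5 mm behind it; x points along the fingers, z is the direction in which the jaws open and shut, and the axes are right-handed (so a half turn about x gives the same grasp; the last joint's range is limited). The gripper opens to 94 mm and grips with 3 to 60 N. Pads are 16 mm wide; open, the fingers measure 119 mm over their backs; the gripper's body (75 mm by 177 mm) begins 78 mm behind the grasp point.
Start: joints at [1.069, 0.3, 1.521, -0, 1.321, -0.067], TCP at [231.672, 498.816, 219.446] pointing down, gripper open.
Joint ranges: [-3.03, 3.03], [-0.79, 2.21], [0.23, 2.52], [-1.04, 4.18], [0, 3.07], [-2.55, 2.55]. Speed limits (rad/s): [2.22, 2.22, 2.57, 3.14, 3.14, 3.14].

INTERFACE

Orientations are given as a unit quaternion [w, x, y, z].
In Python, from rig import bot gives the robot as it stands.
- The arm moves only by the tool step_arm, never from a script. Its argument "increments" is a list of rows, each a list of 3 entries, a list of its own where there are three numbers: the gripper command: -1 is fully open, 1 is shut, values between are in proportion, then the shift along the world's x, y, z in m, then the turn, a rotation vector about the world's x, y, z in rad. A call has 1 to 8 rows; each row is the pose to reach, as a shift and turn from the pose commanded when the call began; what a row does not reach only later rows make up. A row lasts 1/10 s, in which the tool goes at most 50 mm and 8.59 degrees, less where a joint would pass 70% of its speed; a pose out of reach is approached as far as the arm can. A call with a gripper value outside its range is refused whole. The fingers move at their own pace and stop on an object; "force" is the grip in N (left out, the last holds). Time passes only in rows, so rows that repeat a pose let the fingers close. It gives the time, the measured TCP pose, the force and the opening at its end, in the units of the state.
- bot.observe(): the state, without advancing time (a new reading comes with each control period).
- bot.camera(name): name is "scene" or "top"; returns a dict with "pixels" (420x560x3 uint8, blue, green, red), "mtx" (3x3 intrinsics, pixels), "world_to_cam" (4x4, takes a point from world to camera coordinates). Camera axes: x right, y up, looking along -z (the intrinsics and any distortion apply to the point x, -y, -z); pixel columns grow to the right and rows downward; lengths in mm; the calibration is good to about 2 mm. A picture is of the moment at which its call begins. There is no depth.
- bot.job_done(): hands the job in, once; it reports no verdict.
The state is a dict: "time": time; "q": joint angles; "joint_velocities": joint speeds; "joint_torque": joint torques, N m; "tool_pos": TCP position; "orientation": TCP orientation; "ft_force": force on the tool from outside, world axes, zero at the start; "moment": the same for the moment, N m; "grip_width": finger opening in mm.
Only numpy, scipy, OpenCV 4.12 (cv2) and the standard library are available. Lean on these libraries where they do the work, as an engineer would, in place of code of your own. Each camera call takes 0.05 s, during which the arm holds its last target. There are 200 camera calls.

## Working session

There is one attempt and no reset: what is moved stays moved. The work goes in short steps, Python scripts to look and compute and a tool call to move; the robot and the scene stay as the last step left them, time stands still between calls to the robot, and variables do not carry over. Pictures are saved under pics/ and viewed, about 8 in all and at most 12, crops included, and the job is handed in when it is done.

Besides the shell and the picture viewer there is one more tool, called after "Call:" as a command line: name --argument value ..., lists and objects as JSON in quotes. step_arm: Moves the arm, as the interface text tells. Its arguments: {"type":"object","properties":{"increments":{"type":"array"},"force":{"type":"number"}},"required":["increments"]}

```bash
mkdir -p pics; cat > h.py <<'E'
import numpy as np, cv2
from rig import bot
def ray(c,u,v):
    W=np.array(c['world_to_cam']);K=np.array(c['mtx']);R=W[:3,:3];t=W[:3,3]
    d=np.linalg.inv(K)@[u,v,1]; d=np.array([d[0],-d[1],-d[2]])
    return -R.T@t, R.T@d
def onz(c,u,v,z):
    o,d=ray(c,u,v); return o+d*(z-o[2])/d[2]
def proj(c,p):
    W=np.array(c['world_to_cam']);K=np.array(c['mtx']);q=W[:3,:3]@np.array(p,float)+W[:3,3]
    q=K@[q[0],-q[1],-q[2]]; return q[:2]/q[2]
E
python3 - <<'E'
from h import *
print(bot.observe())
for n in('scene','top'):
    c=bot.camera(n); print(n,[k for k in c],np.round(c['mtx'],1).tolist(),np.round(c['world_to_cam'],3).tolist())
    cv2.imwrite(f'pics/{n}0.png',cv2.resize(c['pixels'],(800,600),interpolation=cv2.INTER_CUBIC))
E
```

```text
{'time': 0.0, 'q': array([ 1.06937890e+00,  3.00489944e-01,  1.52155636e+00, -3.96935813e-06,
        1.32071875e+00, -6.65599392e-02]), 'joint_velocities': array([-0.00192504,  0.0001509 , -0.00209449,  0.00040639,  0.00143142,
       -0.00101977]), 'joint_torque': array([-3.68565870e-04, -5.31791461e+01, -3.52743351e+01,  7.09034060e-02,
        2.42679776e-02, -1.20645532e-04]), 'tool_pos': array([231.5717115 , 498.60664239, 218.88644711]), 'orientation': array([ 0.59572437, -0.38056852,  0.59645002,  0.38016766]), 'ft_force': array([ 0.29132918, -0.40126498, -0.30899738]), 'moment': array([-0.0047621 ,  0.02817626, -0.00904399]), 'grip_width': 93.81897330530302}
scene ['pixels', 'mtx', 'world_to_cam'] [[427.7, 0.0, 284.7], [0.0, 427.7, 206.3], [0.0, 0.0, 1.0]] [[0.541, -0.841, 0.003, -209.17], [0.576, 0.373, 0.728, -385.381], [-0.613, -0.392, 0.686, -549.927], [0.0, 0.0, 0.0, 1.0]]
top ['pixels', 'mtx', 'world_to_cam'] [[432.8, 0.0, 278.3], [0.0, 432.8, 211.2], [0.0, 0.0, 1.0]] [[0.01, -1.0, -0.017, 66.584], [0.988, 0.007, 0.154, -512.978], [-0.154, -0.018, 0.988, -854.261], [0.0, 0.0, 0.0, 1.0]]
```

View pics/top0.png

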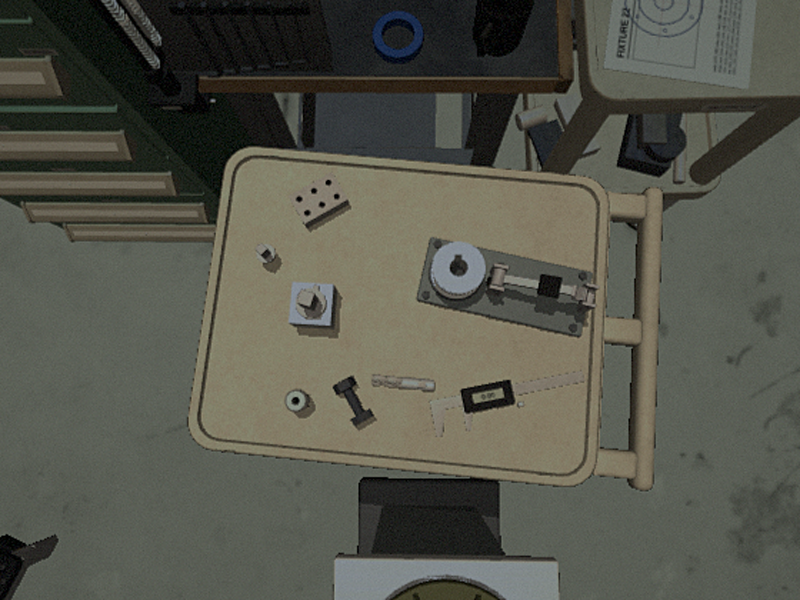

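View pics/scene0.png

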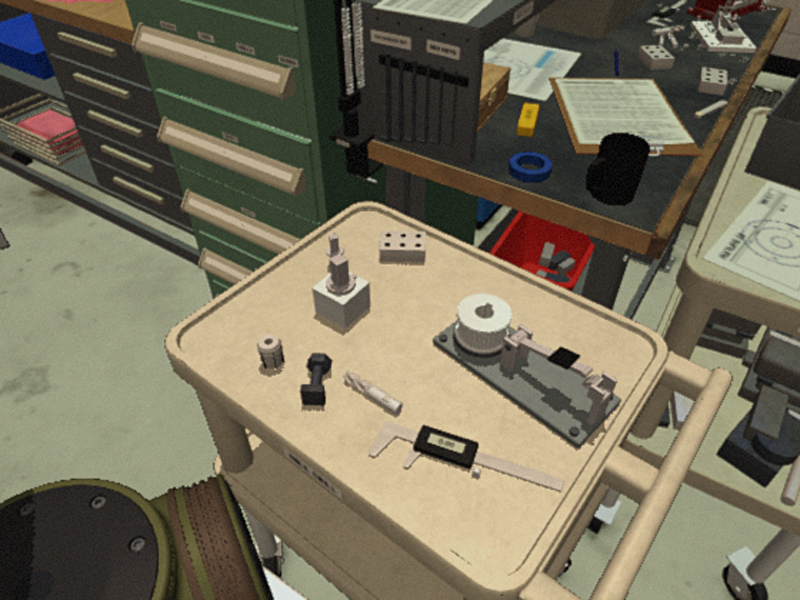

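The top view shows the pulley at (458,268), the thumb pad at (550,285), the catch at (587,293) and the holder with a shaft at (309,302). Possible shafts are the one in the holder (309,300), a small pin (266,254) and a bushing/knob (296,400). The one in the holder is the larger and matches the description. I'll check it in a close crop.

```bash
python3 - <<'E'
from h import *
c=bot.camera('top');p=c['pixels']
s=bot.camera('scene');q=s['pixels']
r=lambda i,f:cv2.resize(i,None,fx=f,fy=f,interpolation=cv2.INTER_CUBIC)
A=r(p[160:240,285:425],5) #700x400... 
g=np.zeros((600,800,3),np.uint8)
A=r(p[162:237,288:422],5.9); A=A[:,:800]; 
a=r(p[190:235,195:245],3.5)
A=r(p[162:237,288:422],4.4); g[:A.shape[0],:A.shape[1]]=A  #590x330
B=r(p[190:235,196:241],6); g[330:600,0:270]=B
C=r(q[160:235,215:265],3.6); g[330:600,280:460]=C
D=r(q[200:240,312:362],6); g[330:570,470:770]=D
g=cv2.convertScaleAbs(g,alpha=1.5)
cv2.imwrite('pics/c1.png',g)
E
```

```text
(no output)
```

View pics/c1.png

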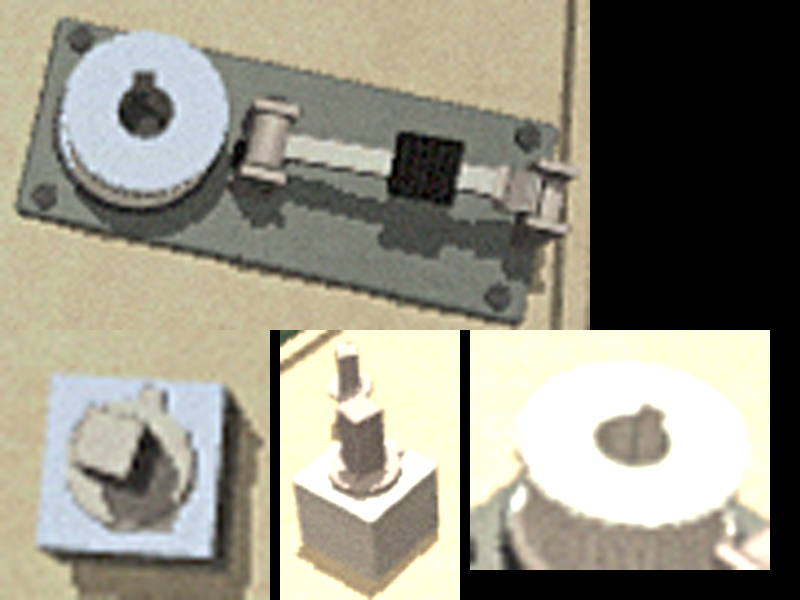

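```bash
python3 - <<'E'
from h import *
c=bot.camera('top');p=c['pixels'].astype(int)
s=bot.camera('scene')
pk=lambda x,y,f,ox,oy:(ox+x/f-.5,oy+y/f-.5)
A=lambda x,y:pk(x,y,4.4,288,162)
B=lambda x,y:pk(x,y-330,6,196,190)
D=lambda x,y:pk(x-470,y-330,6,312,200)
C=lambda x,y:pk(x-280,y-330,3.6,215,160)
# pulley/holder: bluish-white mask
m=((p[...,0]>p[...,2]-2)&(p.sum(2)>330)).astype(np.uint8)
n,l,st,ce=cv2.connectedComponentsWithStats(m)
for i in range(1,n):
    if st[i,4]>150:
        print(st[i],ce[i])
        k=max(cv2.findContours((l==i).astype(np.uint8),0,1)[0],key=len)
        e=cv2.fitEllipse(cv2.convexHull(k)); print(' ell',np.round(e[0],1),e[1],onz(c,*e[0],65)[:2].round(1)); print(' rect',cv2.minAreaRect(k), onz(c,*cv2.minAreaRect(k)[0],50)[:2].round(1))
P=lambda u,z:onz(c,*u,z)[:2].round(1)
S=lambda u,z:onz(s,*u,z)[:2].round(1)
print('bore top',P(A(147,112),65),'keyway end',P(A(145,72),65),'scene bore',S(D(632,438),65),'kw',S(D(655,408),65), 'outer scene',S(D(634,441),65))
print('plate corners',[P(A(*x),12).tolist() for x in((57,18),(557,125),(522,325),(15,213))])
print('pad corners',[P(A(*x),77).tolist() for x in((398,130),(465,137),(460,203),(390,196))])
print('square top',[P(B(*x),100).tolist() for x in((95,413),(148,425),(128,475),(78,462))],'scene',[S(C(*x),100).tolist() for x in((335,408),(360,395),(386,405),(361,418))])
print('tab',P(B(153,393),56),'collar c',P(B(132,467),56))
print('holder',[P(B(*x),50).tolist() for x in((53,376),(227,384),(212,558),(37,550))])
E
```

```text
[444  21  42  25 345] [465.28405797  33.56231884]
 ell [464.   32.4] (25.288005828857422, 53.0689697265625) [ 897.4 -321.2]
 rect ((465.0238952636719, 32.79692840576172), (40.543914794921875, 20.739322662353516), 6.709836959838867) [ 905.5 -330. ]
[423  28  65  28 355] [447.81690141  44.83943662]
 ell [452.5  41.5] (25.363243103027344, 72.43630981445312) [ 876.4 -295.9]
 rect ((455.2059020996094, 44.67646789550781), (66.69729614257812, 18.19017219543457), 14.03624439239502) [ 877.8 -307.4]
[302 169  38  37 935] [320.44385027 186.99465241]
 ell [320.3 187.2] (36.44057846069336, 38.47317886352539) [558.4 -13.8]
 rect ((320.6336669921875, 186.6633758544922), (37.41339874267578, 35.42332458496094), 5.7105937004089355) [562.8 -15.7]
[202 197  31  31 434] [217.10829493 212.21658986]
 ell [216.4 212. ] (35.40496826171875, 37.57468032836914) [506.1 195.4]
 rect ((217.24127197265625, 212.14007568359375), (29.31779670715332, 28.943527221679688), 3.5763344764709473) [508.1 196. ]
[ 234  392  157   28 3154] [310.81230184 403.97241598]
 ell [305.4 406.3] (32.82172393798828, 220.04847717285156) [138.7  16. ]
 rect ((312.0, 405.5), (27.0, 156.0), 90.0) [136.2   2.8]
bore top [558.9 -15.1] keyway end [577.8 -14.3] scene bore [558.8 -15. ] kw [575.6 -14.9] outer scene [558.  -16.2]
plate corners [[617.3, 24.6], [565.2, -218.3], [467.5, -198.0], [519.9, 44.8]]
pad corners [[548.8, -127.3], [545.8, -157.4], [515.6, -154.2], [518.5, -123.0]]
square top [[517.6, 200.0], [513.8, 182.7], [497.4, 188.6], [501.5, 204.9]] scene [[498.9, 205.0], [515.7, 200.2], [516.6, 182.5], [499.9, 187.4]]
tab [532.3 188.2] collar c [506.7 194.5]
holder [[539.1, 223.7], [536.7, 163.7], [476.6, 167.3], [478.9, 226.9]]
```

```bash
python3 - <<'E'
from h import *
from scipy.spatial.transform import Rotation as R
o=bot.observe();w=o['orientation'];M=R.from_quat([*w[1:],w[0]]).as_matrix()
print(M.round(3)); print('yaw of jaw',np.arctan2(M[1,2],M[0,2]), o['time'],o['tool_pos'])
E
```

```text
[[-0.    -0.907  0.421]
 [-0.     0.421  0.907]
 [-1.     0.    -0.   ]]
yaw of jaw 1.1359995883523812 0.3 [231.63152821 498.75196609 219.26425918]
```

Call:
step_arm --increments '[[1,[0.15,-0.32,0],[0,0,-0.67]],[1,[0.15,-0.32,0],[0,0,-0.67]],[1,[0.15,-0.32,0],[0,0,-0.67]],[1,[0.15,-0.32,0],[0,0,-0.67]],[1,[0.15,-0.32,0],[0,0,-0.67]],[1,[0.15,-0.32,0],[0,0,-0.67]],[1,[0.15,-0.32,0],[0,0,-0.67]],[1,[0.15,-0.32,0],[0,0,-0.67]]]' --force 30

```text
time: 1.1
tool_pos: [383.2, 174.9, 219.6]
orientation: [0.689, -0.162, 0.688, 0.161]
ft_force: [0.1, 0.4, 0.6]
grip_width: 33.4
```

Call:
step_arm --increments '[[1,[0.15,-0.32,0],[0,0,-0.677]],[1,[0.15,-0.32,0],[0,0,-0.677]],[1,[0.15,-0.32,0],[0,0,-0.677]],[1,[0.15,-0.32,0],[0,0,-0.677]],[1,[0.15,-0.32,0],[0,0,-0.677]],[1,[0.15,-0.32,0],[0,0,-0.677]],[1,[0.15,-0.32,0],[0,0,-0.677]],[1,[0.15,-0.32,0],[0,0,-0.677]]]'

```text
time: 1.9
tool_pos: [532.8, -144.8, 218.5]
orientation: [0.703, 0.076, 0.703, -0.076]
ft_force: [-0.2, -0.7, 0.2]
grip_width: 0.6
```

Call:
step_arm --increments '[[1,[0,-0.001,-0.05],[0,0,0]],[1,[0,-0.001,-0.1],[0,0,0]],[1,[0,-0.001,-0.12],[0,0,0]],[1,[0,-0.001,-0.12],[0,0,0]],[1,[0,-0.001,-0.12],[0,0,0]]]'

```text
time: 2.4
tool_pos: [532.2, -141.6, 100.5]
orientation: [0.703, 0.074, 0.703, -0.074]
ft_force: [0.3, 0.1, -0.5]
grip_width: 0.5
```

```bash
python3 - <<'E'
from h import *
o=bot.observe();print(o['tool_pos'],o['ft_force'],o['orientation'])
r=lambda i,f:cv2.resize(i,None,fx=f,fy=f,interpolation=cv2.INTER_CUBIC)
s=bot.camera('scene')['pixels'];t=bot.camera('top')['pixels']
g=np.hstack([r(s[190:310,340:440],4),r(t[160:280,340:440],4)]);cv2.imwrite('pics/l1.png',g)
E
```

```text
[ 532.17743751 -141.6354017   100.47817285] [ 0.28973018  0.12486109 -0.49803729] [ 0.70346835  0.0742158   0.70292846 -0.07426893]
```

View pics/l1.png

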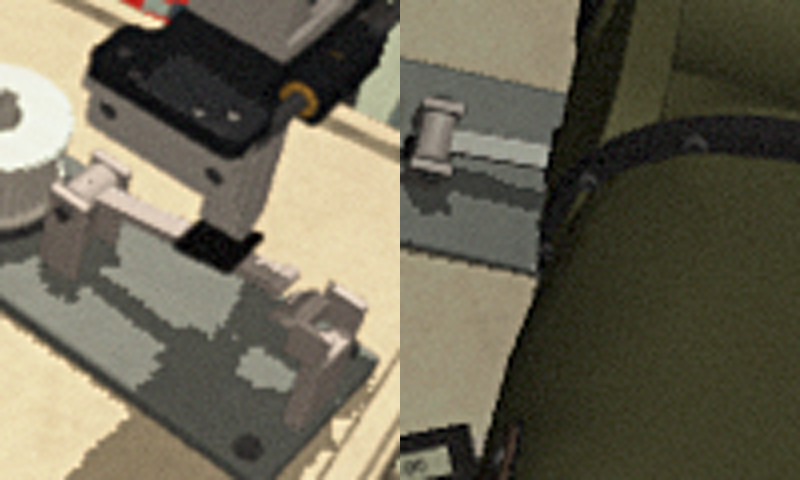

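The scene crop shows the closed fingertips just above the pad at (225,235), clear of the catch post at (320,310). Pressing now.

Call:
step_arm --increments '[[1,[0,0,-0.006],[0,0,0]],[1,[0,0,-0.01],[0,0,0]],[1,[0,0,-0.013],[0,0,0]],[1,[0,0,-0.016],[0,0,0]],[1,[0,0,-0.019],[0,0,0]],[1,[0,0,-0.022],[0,0,0]],[1,[0,0,-0.0245],[0,0,0]],[1,[0,0,-0.0245],[0,0,0]]]'

```text
time: 3.3
tool_pos: [532.0, -143.0, 75.5]
orientation: [0.704, 0.074, 0.703, -0.075]
ft_force: [-1.8, -4.4, 8.9]
grip_width: 0.4
```

Call:
step_arm --increments '[[1,[0,0,-0.001],[0,0,0]],[1,[0,0,-0.001],[0,0,0]],[1,[0,0,0.02],[0,0,0]],[1,[0,0,0.06],[0,0,0]],[1,[0,0,0.1],[0,0,0]],[1,[-0.02,0.05,0.14],[0,0,0]],[1,[-0.02,0.1,0.14],[0,0,0]],[1,[-0.02,0.12,0.14],[0,0,0]]]'

```text
time: 4.1
tool_pos: [511.3, -20.2, 216.4]
orientation: [0.704, 0.075, 0.702, -0.074]
ft_force: [0.6, -0.2, -0.4]
grip_width: 0.1
```

Call:
step_arm --increments '[[-0.1,[0,0.05,0],[0,0,0]],[-0.1,[0,0.1,0],[0,0,0]],[-0.1,[0,0.15,0],[0,0,0]],[-0.1,[0,0.19,0],[0,0,0]],[-0.1,[0,0.19,0],[0,0,0]]]'

```text
time: 4.6
tool_pos: [511.0, 171.7, 214.6]
orientation: [0.703, 0.073, 0.704, -0.073]
ft_force: [0.0, -0.1, 1.3]
grip_width: 37.0
```

```bash
python3 - <<'E'
from h import *
o=bot.observe();print(o['time'],o['tool_pos'],o['ft_force'],o['orientation'],o['grip_width'])
r=lambda i,f:cv2.resize(i,None,fx=f,fy=f,interpolation=cv2.INTER_CUBIC)
s=bot.camera('scene')['pixels'];t=bot.camera('top')['pixels']
g=np.hstack([r(s[190:310,300:440],2.8),r(t[150:270,280:420],2.8)]);cv2.imwrite('pics/l2.png',cv2.convertScaleAbs(g,alpha=1.3))
E
```

```text
4.6 [510.99067765 171.70637557 214.55816966] [ 0.01162051 -0.05741067  1.27342124] [ 0.70308654  0.07313039  0.7035798  -0.07277861] 37.02325438882479
```

View pics/l2.png

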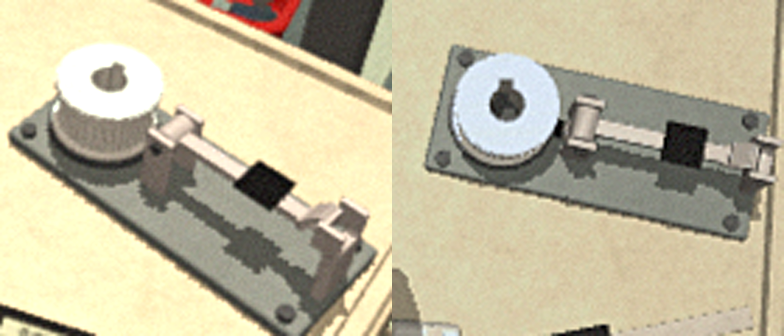

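The lever is level and its tail sits under the catch (scene 320,215). The keyway direction hasn't changed. Next is the shaft.

Call:
step_arm --increments '[[-0.1,[-0.004,0.026,0],[0,0,-0.04]],[-0.1,[-0.004,0.026,0],[0,0,-0.04]],[-0.1,[-0.004,0.026,-0.05],[0,0,-0.04]],[-0.1,[-0.004,0.026,-0.09],[0,0,-0.04]],[-0.1,[-0.004,0.026,-0.12],[0,0,-0.04]],[-0.1,[-0.004,0.026,-0.14],[0,0,-0.04]],[-0.1,[-0.004,0.026,-0.14],[0,0,-0.04]],[-0.1,[-0.004,0.026,-0.14],[0,0,-0.04]]]'

```text
time: 5.5
tool_pos: [508.1, 192.9, 75.7]
orientation: [0.702, 0.089, 0.701, -0.089]
ft_force: [-1.0, 0.3, 0.2]
grip_width: 51.5
```

Call:
step_arm --increments '[[1,[0,0,0],[0,0,0]],[1,[0,0,0],[0,0,0]],[1,[0,0,0],[0,0,0]],[1,[0,0,0],[0,0,0]],[1,[0,0,0],[0,0,0]],[1,[0,0,0],[0,0,0]]]' --force 40

```text
time: 6.1
tool_pos: [507.7, 193.9, 75.3]
orientation: [0.702, 0.089, 0.701, -0.088]
ft_force: [-1.7, -1.6, 5.4]
grip_width: 19.9
```

Call:
step_arm --increments '[[1,[0,0,0.02],[0,0,0]],[1,[0,0,0.05],[0,0,0]],[1,[0,0,0.09],[0,0,0]],[1,[0,0,0.1],[0,0,0]],[1,[0,0,0.1],[0,0,0]],[1,[0,0,0.1],[0,0,0]]]'

```text
time: 6.7
tool_pos: [507.0, 193.6, 173.1]
orientation: [0.701, 0.088, 0.702, -0.089]
ft_force: [-0.2, -0.1, -3.0]
grip_width: 19.8
```

```bash
python3 - <<'E'
from h import *
o=bot.observe();print(o['time'],o['tool_pos'],o['ft_force'],o['moment'],o['orientation'],o['grip_width'])
r=lambda i,f:cv2.resize(i,None,fx=f,fy=f,interpolation=cv2.INTER_CUBIC)
s=bot.camera('scene')['pixels']
g=r(s[100:240,170:310],4);cv2.imwrite('pics/g1.png',cv2.convertScaleAbs(g,alpha=1.3))
E
```

```text
6.7 [507.03330584 193.62435046 173.08025282] [-0.24205058 -0.09751449 -3.04919906] [-0.00755348  0.08954151  0.01819337] [ 0.70077671  0.08814332  0.70231695 -0.08884626] 19.785580717349262
```

View pics/g1.png

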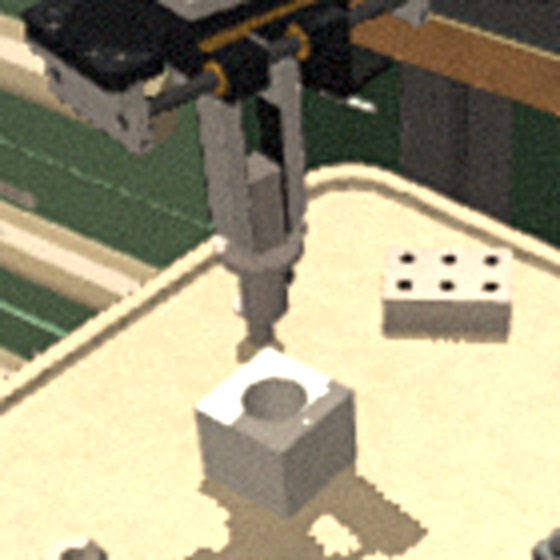

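Call:
step_arm --increments '[[1,[0.051,-0.209,0],[0,0,0.27]],[1,[0.051,-0.209,0],[0,0,0.27]],[1,[0.051,-0.209,0],[0,0,0.27]],[1,[0.051,-0.209,0],[0,0,0.27]],[1,[0.051,-0.209,-0.02],[0,0,0.27]],[1,[0.051,-0.209,-0.033],[0,0,0.27]],[1,[0.051,-0.209,-0.033],[0,0,0.27]],[1,[0.051,-0.209,-0.033],[0,0,0.27]]]'

```text
time: 7.55
tool_pos: [558.3, -14.2, 141.4]
orientation: [0.707, -0.007, 0.708, 0.007]
ft_force: [-0.1, -0.5, -2.4]
grip_width: 20.0
```

Call:
step_arm --increments '[[1,[0,0,0],[0,0,0]],[1,[0,0,0],[0,0,0]],[1,[0,0,0],[0,0,0]]]'

```text
time: 7.85
tool_pos: [558.8, -14.7, 142.5]
orientation: [0.707, -0.007, 0.707, 0.007]
ft_force: [-0.1, 0.1, -2.3]
grip_width: 19.5
```

```bash
python3 - <<'E'
from h import *
o=bot.observe();print(o['time'],o['tool_pos'],o['ft_force'],o['moment'],o['orientation'],o['grip_width'])
r=lambda i,f:cv2.resize(i,None,fx=f,fy=f,interpolation=cv2.INTER_CUBIC)
s=bot.camera('scene');x=s['pixels']
print('nose->',proj(s,[558.8,-15,77]),'bore',proj(s,[558.8,-15,65]),'collar',proj(s,[558.8,-15,119]))
g=r(x[130:255,280:400],4.8);cv2.imwrite('pics/p1.png',cv2.convertScaleAbs(g,alpha=1.2))
E
```

```text
7.85 [558.80697735 -14.6840379  142.45071812] [-0.11579142  0.1453233  -2.2537991 ] [-0.067986    0.07230321  0.00618649] [ 0.70735876 -0.00701907  0.70678554  0.0069658 ] 19.497443254894215
nose-> [339.03721984 213.14217253] bore [338.4854615  217.50986569] collar [341.05721276 197.15200326]
```

View pics/p1.png

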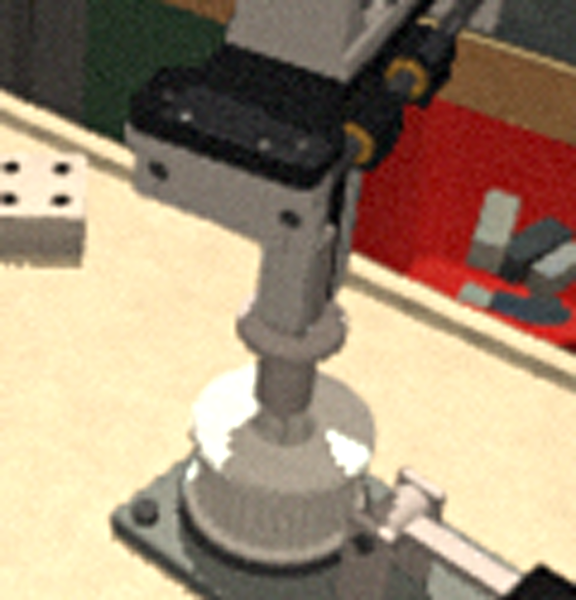

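The shaft hangs upright. Its collar at (291,325) and journal at (287,390) lie on the columns predicted for the bore axis. Descending carefully.

Call:
step_arm --increments '[[1,[0,0,-0.008],[0,0,0]],[1,[0,0,-0.011],[0,0,0]],[1,[0,0,-0.013],[0,0,0]],[1,[0,0,-0.0145],[0,0,0]],[1,[0,0,-0.0145],[0,0,0]]]'

```text
time: 8.4
tool_pos: [558.6, -15.2, 127.2]
orientation: [0.707, -0.007, 0.707, 0.007]
ft_force: [-0.3, 0.3, -2.0]
grip_width: 19.6
```

Call:
step_arm --increments '[[1,[0,0,-0.001],[0,0,0]],[1,[0,0,-0.002],[0,0,0]],[1,[0,0,-0.003],[0,0,0]],[1,[0,0,-0.003],[0,0,0]]]'

```text
time: 8.8
tool_pos: [558.8, -15.3, 124.4]
orientation: [0.707, -0.007, 0.707, 0.007]
ft_force: [1.4, -1.3, -2.9]
grip_width: 20.3
```

Call:
step_arm --increments '[[1,[0.0003,-0.0003,-0.001],[0,0,0]],[1,[0.0003,-0.0003,-0.002],[0,0,0]],[1,[0.0003,-0.0003,-0.003],[0,0,0]],[1,[0.0003,-0.0003,-0.004],[0,0,0]],[1,[0.0003,-0.0003,-0.005],[0,0,0]],[1,[0.0003,-0.0003,-0.005],[0,0,0]]]'

```text
time: 9.4
tool_pos: [558.9, -15.5, 119.3]
orientation: [0.707, -0.007, 0.707, 0.007]
ft_force: [0.4, -0.3, -2.2]
grip_width: 19.8
```

Call:
step_arm --increments '[[1,[0,0,-0.001],[0,0,0]],[1,[0,0,-0.002],[0,0,0]],[1,[0,0,-0.003],[0,0,0]],[1,[0,0,-0.003],[0,0,0]],[1,[0,0,-0.003],[0,0,0]]]'

```text
time: 9.9
tool_pos: [559.0, -15.5, 116.4]
orientation: [0.707, -0.007, 0.707, 0.007]
ft_force: [-0.4, -0.6, -1.7]
grip_width: 20.0
```

Call:
step_arm --increments '[[1,[0,0,-0.001],[0,0,0]],[1,[0,0,-0.002],[0,0,0]],[1,[0,0,-0.003],[0,0,0]],[1,[0,0,-0.003],[0,0,0]],[1,[0,0,-0.003],[0,0,0]]]'

```text
time: 10.4
tool_pos: [559.0, -15.5, 113.4]
orientation: [0.707, -0.007, 0.707, 0.007]
ft_force: [0.2, 1.0, -3.0]
grip_width: 19.8
```

Call:
step_arm --increments '[[1,[0,0,-0.0015],[0,0,0]],[1,[0,0,-0.003],[0,0,0]],[1,[0,0,-0.0045],[0,0,0]],[1,[0,0,-0.006],[0,0,0]],[1,[0,0,-0.0075],[0,0,0]],[1,[0,0,-0.009],[0,0,0]],[1,[0,0,-0.009],[0,0,0]]]'

```text
time: 11.1
tool_pos: [558.9, -15.5, 104.2]
orientation: [0.707, -0.007, 0.707, 0.007]
ft_force: [-0.6, 0.5, -3.5]
grip_width: 19.2
```

Call:
step_arm --increments '[[1,[0,0,-0.0015],[0,0,0]],[1,[0,0,-0.003],[0,0,0]],[1,[0,0,-0.0045],[0,0,0]],[1,[0,0,-0.006],[0,0,0]],[1,[0,0,-0.0075],[0,0,0]],[1,[0,0,-0.009],[0,0,0]],[1,[0,0,-0.01],[0,0,0]],[1,[0,0,-0.01],[0,0,0]]]'

```text
time: 11.9
tool_pos: [558.9, -15.5, 94.3]
orientation: [0.707, -0.007, 0.707, 0.007]
ft_force: [0.3, -0.6, -2.7]
grip_width: 19.8
```

Home is expected near TCP z = 90. I'll approach in small steps.

Call:
step_arm --increments '[[1,[0,0,-0.001],[0,0,0]],[1,[0,0,-0.002],[0,0,0]],[1,[0,0,-0.003],[0,0,0]],[1,[0,0,-0.003],[0,0,0]],[1,[0,0,-0.003],[0,0,0]]]'

```text
time: 12.4
tool_pos: [559.0, -15.5, 91.4]
orientation: [0.707, -0.007, 0.707, 0.007]
ft_force: [0.1, 0.1, -3.6]
grip_width: 19.7
```

Call:
step_arm --increments '[[1,[0,0,-0.0005],[0,0,0]],[1,[0,0,-0.001],[0,0,0]],[1,[0,0,-0.001],[0,0,0]],[1,[0,0,-0.001],[0,0,0]]]'

```text
time: 12.8
tool_pos: [559.0, -15.5, 90.4]
orientation: [0.707, -0.007, 0.707, 0.007]
ft_force: [0.7, 0.9, -2.6]
grip_width: 19.8
```

Call:
step_arm --increments '[[1,[0,0,-0.0003],[0,0,0]],[1,[0,0,-0.0006],[0,0,0]],[1,[0,0,-0.001],[0,0,0]],[1,[0,0,-0.001],[0,0,0]]]'

```text
time: 13.2
tool_pos: [559.0, -15.5, 90.2]
orientation: [0.707, -0.007, 0.707, 0.007]
ft_force: [-4.0, 0.1, 7.6]
grip_width: 20.1
```

Contact came at the expected home height: TCP z is 90.2 and Fz went from −2.8 to +7.6 N. I'll press slightly more, then check.

Call:
step_arm --increments '[[1,[0,0,-0.0002],[0,0,0]],[1,[0,0,-0.0002],[0,0,0]],[1,[0,0,-0.0002],[0,0,0]],[1,[0,0,-0.0002],[0,0,0]],[1,[0,0,-0.0002],[0,0,0]]]'

```text
time: 13.7
tool_pos: [559.1, -15.5, 90.2]
orientation: [0.707, -0.007, 0.707, 0.007]
ft_force: [-4.9, -0.3, 10.0]
grip_width: 19.7
```

```bash
python3 - <<'E'
from h import *
r=lambda i,f:cv2.resize(i,None,fx=f,fy=f,interpolation=cv2.INTER_CUBIC)
x=bot.camera('scene')['pixels']
for _ in range(2): o=bot.observe();print(o['time'],o['tool_pos'],o['ft_force'],o['moment'],o['grip_width'])
g=r(x[150:310,290:450],3.75);cv2.imwrite('pics/h1.png',cv2.convertScaleAbs(g,alpha=1.2))
E
```

```text
13.75 [559.08275709 -15.50866813  90.22446959] [-5.51860714  0.17357008 10.50840076] [-0.02159527  1.20436331  0.03358812] 20.000295387835852
13.75 [559.08275709 -15.50866813  90.22446959] [-5.51860714  0.17357008 10.50840076] [-0.02159527  1.20436331  0.03358812] 20.000295387835852
```

View pics/h1.png

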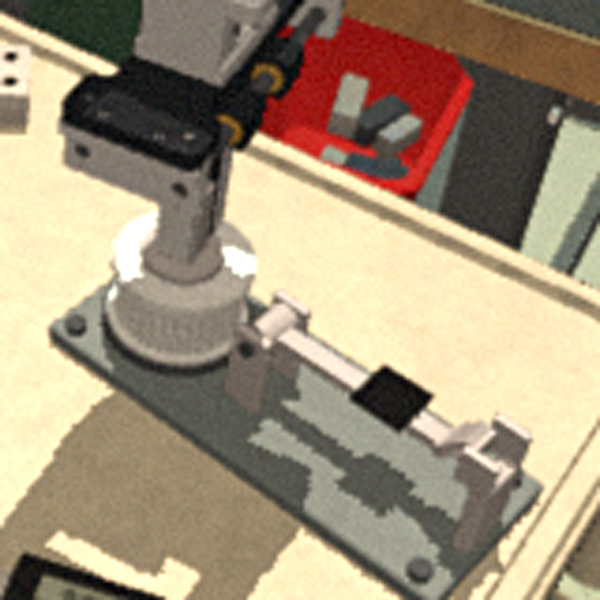

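```bash
python3 -c "
from rig import bot
print(bot.job_done()); o=bot.observe(); print(o['time'],o['tool_pos'],o['ft_force'],o['grip_width'])"
```

```text
the job is handed in; nothing more can be done
None
the job is handed in; nothing more can be done
```

The job is handed in at about 14 s robot time, out of 54 s allowed. As far as my checks show, it met the task, but no verdict is reported.

- **Lever:** I pressed it to about 0.22–0.24 rad and let go. Pictures taken after release and at the end both show it level, with its tail under the catch.
- **Shaft:** I gripped the large keyed shaft in the holder at 40 N and lifted it out upright. I then turned it by +0.27 rad and lowered it into the bore. The key met no resistance at the depth where it would otherwise have struck the pulley face, so no search was needed.
- **Home position:** contact came at TCP z = 90.2 mm, where I expected about 90.3 mm. In the last picture the collar sits on the pulley.
- **Final hold:** the push is about 10 N by the sensor, roughly 13 N allowing for the shaft's weight. The jaws are still closed on the 20 mm square.

One reading was not ideal: at the end there was a side force of about 5 N along −x, with a moment of 1.2 N m. I left it because the tool orientation reading had not changed. I did not check the bystander tools in a final picture, but the arm never went low near them.

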